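# Tip the refill carton onto the pill dispenser's scan pad

### The arm

A 6-joint arm with a two-finger parallel gripper is mounted at the origin on the work surface. World frame = base frame: x ahead of the robot, y to its left, z up, the work surface at z = 0. Lengths are in m, angles in degrees, forces in N, time in s.
With the tool pointing down it reaches from about 0.4 to 0.825 m from the base axis. Payload 7 kg.
Tool frame: the origin (TCP) lies between the finger pads; the fingertips stand 11 mm ahead of it and the grasp point (between the pads) lies 8 mm behind it; z points along the fingers, y is the direction in which the jaws open and shut (so a half turn about z gives the same grasp; the last joint's range is limited). The gripper opens to 88 mm and grips with 3 to 60 N. Pads are 19 mm wide; open, the fingers measure 130 mm over their backs; the gripper's body (78 mm by 193 mm) begins 47 mm behind the grasp point.
Start: joints at [92.424, 20.546, 0.682, 0, -70.136, -16.507], TCP at [0.164, 0.655, 0.238] pointing down, gripper open.
Joint ranges: [-176.03, 176.03], [-82.01, 121.73], [-58.28, 71.71], [-173.87, 95.51], [-174.79, -0.11], [-173.66, 173.66]. Speed limits (degrees/s): [136.94, 136.94, 172.46, 180, 180, 180].

### API

Orientations are given as [roll, pitch, yaw] about the fixed x, y, z axes, in that order (R = Rz(yaw) Ry(pitch) Rx(roll)).
In Python, from plant import r gives the robot as it stands.
- The arm moves only by the shell command python3 -m inch 'ROWS' [OPENING] [FORCE]. ROWS is JSON, a list of rows, each an object of numbers: "x", "y", "z": the shift along the tool's x, y, z as a fraction of full scale; "yaw": the turn about the tool's z as a fraction of full scale. In form: [{"x": .., "y": .., "z": .., "yaw": ..}, ...]. A call has 1 to 5 rows; each row shifts and turns the pose as measured when the row begins, along the tool's axes as they then stand; what a row does not reach is not made up. Full scale, the value 1, is 0.025 m for a shift and 4 degrees for a turn. A row lasts 1/12 s, in which the tool goes at most 41.7 mm and 7.16 degrees, less where a joint would pass 70% of its speed; a pose out of reach is approached as far as the arm can. A call with a number of a shift or a turn outside -1 to 1 is refused whole. A call with a gripper value outside its range is refused whole. OPENING is the opening, from -1 (shut) to 1 (fully open), set as the call begins (- or left out, the last holds). The fingers move at their own pace and stop on an object; FORCE is the grip in N (left out, the last holds). Time passes only in rows, so rows that do not move let the fingers close. It gives the time, the measured TCP pose, the force and the opening at its end, in the units of the state.
- r.get_state(): the state, without advancing time (a new reading comes with each control period).
- r.capture(name): name is "scene" or "side" or "wrist"; returns (picture, depth): 400x640x3 uint8, red, green, blue; 400x640 float32, m along the optical axis (not along the pixel's ray), 0 where there is no reading.
- r.camera_info(name): a dict with "mtx" (3x3 intrinsics, pixels), "k1" (the pictures are not rectified: a ray, as slopes to the right and down, at radius r is drawn at 1 + k1 r^2 times it, then the intrinsics apply), "pose" (4x4, takes a point from camera to world coordinates). Camera axes: x right, y down, z forward; pixel columns grow to the right and rows downward; lengths in m; the calibration is good to about 2 mm. A picture is of the moment at which its call begins: read the wrist's pose just before it. camera_info takes no time and is no camera call; for the wrist camera it gives the pose at the moment of the call.
- r.close_job(): hands the job in, once; it reports no verdict.
The state is a dict: "time_s": time; "joints": joint angles; "qd": joint speeds; "joint_torque": joint torques, N m; "tcp_pos": TCP position; "eef_rot": TCP orientation; "contact_force": force on the tool from outside, world axes, zero at the start; "moment": the same for the moment, N m; "gripper_width": finger opening in m.
Only numpy, scipy, OpenCV 4.12 (cv2) and the standard library are available. Lean on these libraries where they do the work, as an engineer would, in place of code of your own. Each camera call takes 0.05 s, during which the arm holds its last target. There are 200 camera calls.

### The job

Get the refill ready to be scanned: slide the pill dispenser's tray fully home with a fingertip push, then tip the standing medicine carton over so that it lies flat on a broad face, wholly inside the yellow rectangle on the scan pad in front of the dispenser. The tray must be shut before the carton goes over; do not pick the carton up, do not press the green button, and leave the pill bottle and the other things on the cabinet where they are.

Things in the scene. Friction and masses are not known exactly. Their poses are not given: they have to be found in the camera images.
- dispenser: Grey pill dispenser with a flat scan pad in front, one fixed piece. Origin: centre of the yellow rectangle, at table height; +x points from pad to dispenser, +y left along its front, z up. Pad 155 mm (x) by 270 mm (y), 4 mm thick, centred on the origin. Housing: x from +74 to +214 mm, 210 mm wide, 74 mm high; the button on it ends below 100 mm.
- pad_zone (a point): Centre of the marked rectangle on the scan pad's top face, 4 mm above the table; axes as the dispenser's. The rectangle, blue with a yellow border, measures 110 mm (x) by 190 mm (y) over the outside of its border; the border counts as inside.
- tray (a joint): How far the light grey tray is out of the dispenser's front, m: 0 fully home, 0.065 fully out; it starts 45 to 65 mm out, over the marked rectangle. It slides along the dispenser's x axis (pushed in towards +x), stays where it is left and takes about 1.5 N to move. It stops hard at 0.
- tray_front (a point): Centre of the outer (-x) face of the tray's front panel; the panel is 80 mm wide (y), 28 mm high (16 to 44 mm above the table) and 8 mm thick. With the tray home this face lies 64 mm from the rectangle's centre in the dispenser's +x.
- green_button (a joint): Travel of the large green push button (48 mm across) on top of the dispenser, m: 0 up, 0.006 fully down. It would release the tray; leave it alone.
- carton: Carton, white with teal and pink bands, 58 mm wide (its x), 25 thick (y), 98 high (z), 50 to 100 g. Origin: underside centre. It stands on the pad at the left or right end of the rectangle, broad faces square to its length within 6 degrees. Tipped towards the rectangle's centre it lands inside. Pushed near the top it tips, past about 15 degrees falls by itself; pushed near the foot it slides.
- carton_foot_a (a point): Middle (half-way through the 25 mm thickness) of the foot end's -x edge of the carton.
- carton_foot_b (a point): Middle (half-way through the 25 mm thickness) of the foot end's +x edge of the carton.
- carton_top_a (a point): Middle (half-way through the 25 mm thickness) of the top end's -x edge of the carton.
- carton_top_b (a point): Middle (half-way through the 25 mm thickness) of the top end's +x edge of the carton.
- pill_bottle: Amber pill bottle with a white cap, 32 mm across, 62 mm high, loose, standing on the pad at the end of the rectangle opposite the carton. Origin: centre of its underside. Leave it.
- tumbler: Lilac plastic tumbler, 72 mm across the rim, 100 mm high, loose. Origin: centre of its underside. Leave it.
- handbell: Brass handbell with a dark wooden grip, 64 mm across, 104 mm high, loose. Origin: centre of its underside. Leave it.
- saucer: White porcelain saucer, 130 mm across, 18 mm high, loose. Origin: centre of its underside. Leave it.
- glasses: Gold-rimmed reading glasses, 120 mm wide (y), 39 mm high, temples 135 mm long to +x, loose. Origin: below the bridge, at table height. Leave them.
Not all that is in view belongs to the job. What is shaped like the carton but blue or purple is not meant.

How it is judged (in metres and radians):
On the way, in this order (a step that is already met when the one before it is completed fails the run):
1. the tray is fully home and the carton still stands (value of joint tray below 0.004 m and angle between carton's own z axis and vertical below 0.15 rad), for 0.2 s.
2. the carton lies flat on a broad face inside the marked rectangle ((angle between carton's own y axis and vertical below 0.1 rad or angle between carton's own y axis and vertical above 3.0416 rad) and height (world z) of each of carton_foot_a, carton_foot_b, carton_top_a, carton_top_b below 0.022 m and x of carton_foot_a in the frame of pad_zone between -0.058 and 0.058 m and y of carton_foot_a in the frame of pad_zone between -0.098 and 0.098 m and x of carton_foot_b in the frame of pad_zone between -0.058 and 0.058 m and y of carton_foot_b in the frame of pad_zone between -0.098 and 0.098 m and x of carton_top_a in the frame of pad_zone between -0.058 and 0.058 m and y of carton_top_a in the frame of pad_zone between -0.098 and 0.098 m and x of carton_top_b in the frame of pad_zone between -0.058 and 0.058 m and y of carton_top_b in the frame of pad_zone between -0.098 and 0.098 m), for 0.3 s.
At the end, for the whole second after the job is handed in: The tray is within 4 mm of fully home; the carton lies at rest flat on a broad face (within 0.1 rad) on the pad, all its corners inside the yellow rectangle's outer edge (3 mm allowance); the button is up (all of step 2 and value of joint tray below 0.004 m and linear speed of carton below 0.01 m/s and value of joint green_button below 0.002 m); the robot touches nothing.
It fails at once if the carton is picked up (height (world z) of carton above 0.045 m).
It fails at once if the carton is tipped while the tray is still out (angle between carton's own z axis and vertical above 0.5 rad and value of joint tray above 0.006 m).
It fails at once if the green button is pressed (value of joint green_button above 0.003 m).
It fails at once if the pill bottle or another bystander is moved (more than 15 mm) or tipped (distance of any of pill_bottle, tumbler, handbell, saucer, glasses from where it was at the start of the episode above 0.015 m or angle between any of pill_bottle, tumbler, handbell, saucer, glasses's own z axis and vertical above 0.4 rad).
It also fails if it takes over 45 s, if anything falls off the work surface, if the arm or the gripper's body presses on something with over 40 N, if the wrist force passes 120 N, or if a joint passes its speed limit or range.

## Working session

There is one attempt and no reset: what is moved stays moved. The work goes in short steps, Python scripts to look and compute and a shell command to move; the robot and the scene stay as the last step left them, time stands still between calls to the robot, and variables do not carry over. Pictures are saved under pics/ and viewed, about 8 in all and at most 12, crops included, and the job is handed in when it is done.

```bash
ls; mkdir -p pics
cat > h.py <<'E'
import numpy as np, cv2
from plant import r
def grab(name):
    ci=r.camera_info(name); im,d=r.capture(name)
    np.savez(f'/tmp/{name}.npz',im=im,d=d,K=ci['mtx'],k1=ci['k1'],T=ci['pose']); return im,d
def cloud(name):
    f=np.load(f'/tmp/{name}.npz'); K=f['K'];k1=float(f['k1']);d=f['d']
    v,u=np.mgrid[:d.shape[0],:d.shape[1]]
    pts=np.stack([u,v],-1).reshape(-1,1,2).astype(float)
    n=cv2.undistortPoints(pts,K,np.array([k1,0,0,0.])).reshape(*d.shape,2)
    P=np.dstack([n[...,0]*d,n[...,1]*d,d]); T=f['T']
    W=P@T[:3,:3].T+T[:3,3]; W[d==0]=np.nan
    return f['im'],W
E
python3 - <<'E'
from h import *
for n in ['scene','side']:
    im,d=grab(n); cv2.imwrite(f'pics/{n}1.png',im[...,::-1]); print(n,r.camera_info(n)['pose'].round(3))
print(r.get_state())
E
```

```text
pics
scene [[-0.172  0.529 -0.831  1.77 ]
 [ 0.985  0.099 -0.141  0.233]
 [ 0.008 -0.843 -0.538  0.846]
 [ 0.     0.     0.     1.   ]]
side [[-0.978 -0.156  0.138  0.42 ]
 [-0.209  0.754 -0.623  0.679]
 [-0.007 -0.638 -0.77   0.882]
 [ 0.     0.     0.     1.   ]]
{'time_s': 0.1, 'joints': array([ 9.24236435e+01,  2.05853212e+01,  6.38692822e-01, -1.78667043e-02,
       -7.01343479e+01, -1.65075371e+01]), 'qd': array([ 0.05867543, -0.09610672,  0.16564251,  0.05148909, -0.01390333,
       -0.11903368]), 'joint_torque': array([-1.16607400e-03, -5.84166813e+01,  2.93748307e+01,  7.01554969e+00,
        1.01619173e-02, -5.36601419e-05]), 'tcp_pos': array([0.16417015, 0.65430124, 0.23673612]), 'eef_rot': array([ 1.79917588e+02, -6.90634007e-03, -1.40899720e+01]), 'contact_force': array([-0.33895308, -0.38896713, -0.47500369]), 'moment': array([-0.03230224, -0.03344061,  0.04975484]), 'gripper_width': 0.08791082794860587}
```

View pics/scene1.png

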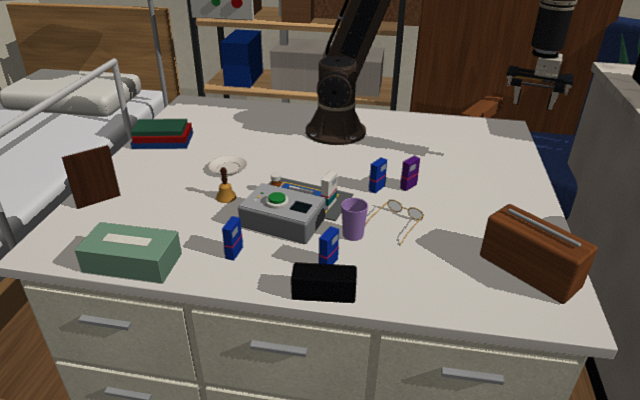

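View pics/side1.png

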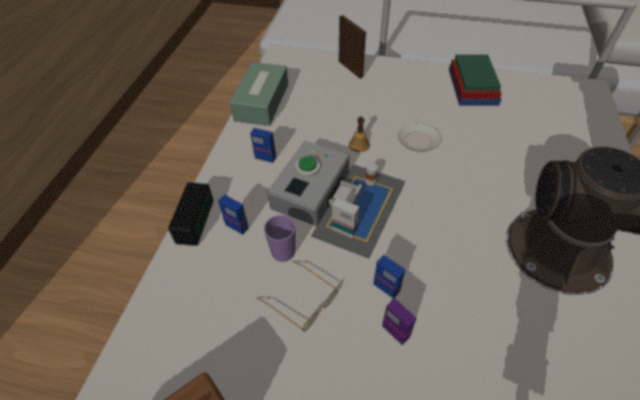

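The scene view shows the dispenser at (285,208), with its pad facing the robot. The side view shows the white/teal carton at (345,210), standing at the +y end of the blue rectangle, with the bottle at (371,175). The boxes at (263,145), (233,213), (389,275) and (399,320) in the side view are blue or purple, so they're decoys. Next I'll take an enlarged crop and measure.

Run:
```python
from h import *
im,W=cloud('side')
c=cv2.resize(im[100:280,240:440],None,fx=4,fy=4,interpolation=cv2.INTER_CUBIC)[:600]
c=cv2.resize(im[120:270,250:430],None,fx=4,fy=4,interpolation=cv2.INTER_CUBIC)
cv2.imwrite('pics/crop1.png',c[...,::-1])
for (u,v) in [(307,162),(345,210),(349,190),(371,170),(330,245),(400,180),(360,250)]: print('side',u,v,W[v,u].round(3))
# topdown map merged
res=0.001; x0,y0=0.35,-0.25; N=450
H=np.zeros((N,N));C=np.zeros((N,N,3),np.uint8)
for n in ['scene','side']:
    im,W=cloud(n); im2=cv2.resize(im,None,fx=4,fy=4); W2=cv2.resize(W,None,fx=4,fy=4,interpolation=cv2.INTER_NEAREST if 0 else cv2.INTER_LINEAR)
    p=W2.reshape(-1,3);q=im2.reshape(-1,3); ok=np.isfinite(p).all(1);p=p[ok];q=q[ok]
    i=((p[:,0]-x0)/res).astype(int);j=((p[:,1]-y0)/res).astype(int)
    m=(i>=0)&(i<N)&(j>=0)&(j<N);p,q,i,j=p[m],q[m],i[m],j[m]
    o=np.argsort(p[:,2]);p,q,i,j=p[o],q[o],i[o],j[o]
    b=p[:,2]>=H[i,j]-.002
    H[i[b],j[b]]=p[b,2];C[i[b],j[b]]=q[b]
np.savez('/tmp/top.npz',H=H,C=C)
T=C[::-1,::-1]  # up=+x, left=+y
hm=cv2.applyColorMap((np.clip(H[::-1,::-1]/.12,0,1)*255).astype(np.uint8),cv2.COLORMAP_JET)
out=np.hstack([T[...,::-1],hm]); out=cv2.resize(out,(800,400))
cv2.imwrite('pics/top1.png',out)
```

```text
side 307 162 [ 0.636 -0.071  0.096]
side 345 210 [0.513 0.065 0.099]
side 349 190 [ 0.524 -0.063  0.022]
side 371 170 [ 0.475 -0.106  0.065]
side 330 245 [0.541 0.101 0.   ]
side 400 180 [ 0.396 -0.142  0.005]
side 360 250 [ 0.467  0.1   -0.001]
```

View pics/crop1.png

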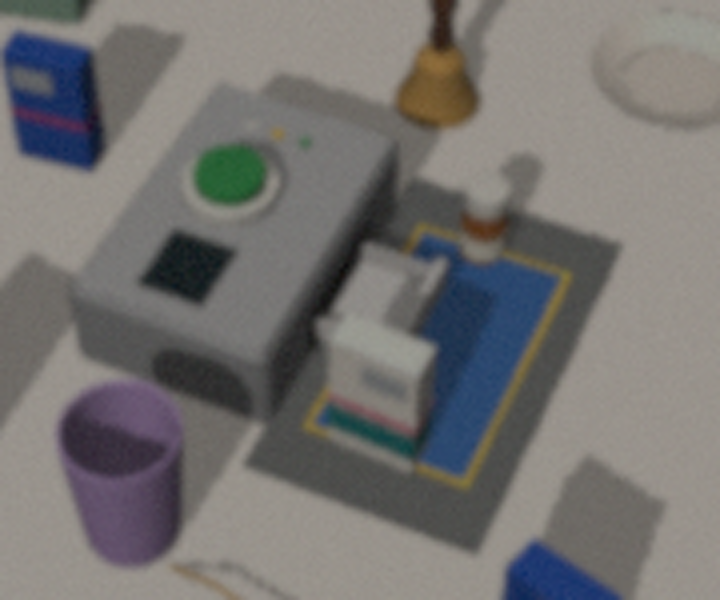

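View pics/top1.png

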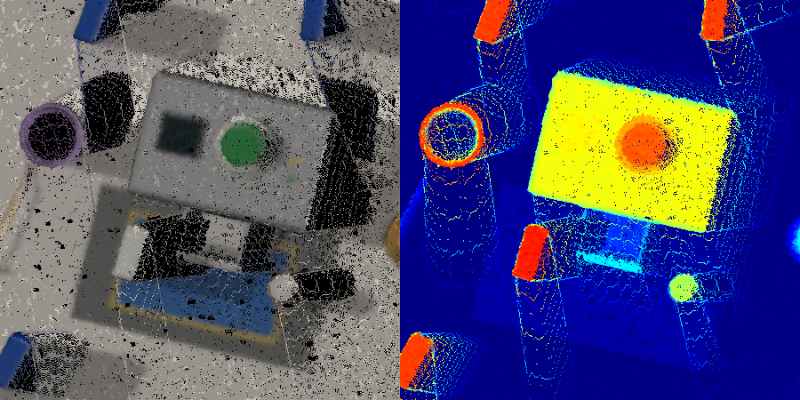

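The crop confirms the white/teal/pink carton at (380,385) in the crop, with the tray front panel right next to its inner side. The top map shows everything clearly, so I'll fit the poses from it.

```bash
cat > fit.py <<'E'
from h import *
f=np.load('/tmp/top.npz');H=f['H'];x0,y0=.35,-.25
def rect(lo,hi,cx,cy,rad):
    i,j=np.nonzero((H>lo)&(H<hi)); x=x0+(i+.5)*.001;y=y0+(j+.5)*.001
    m=np.hypot(x-cx,y-cy)<rad
    img=np.zeros(H.shape,np.uint8);img[i[m],j[m]]=1
    img=cv2.morphologyEx(img,cv2.MORPH_CLOSE,np.ones((5,5)));img=cv2.morphologyEx(img,cv2.MORPH_OPEN,np.ones((3,3)))
    n,l,s,c=cv2.connectedComponentsWithStats(img);k=1+s[1:,4].argmax()
    p=np.argwhere(l==k).astype(np.float32)
    (a,b),wh,ang=cv2.minAreaRect(p); return np.array([x0+a/1000,y0+b/1000]),np.round(wh,1),ang
E
python3 - <<'E'
from fit import *
c,wh,a=rect(.066,.082,.63,-.05,.16);print('house',c,wh,a)
th=a if abs(a)<45 else a-90
th=np.radians(th); R=np.array([[np.cos(th),-np.sin(th)],[np.sin(th),np.cos(th)]])
o=c-R@[.144,0];print('th',np.degrees(th),'origin',o)
D=lambda p:(R.T@(p-o))
for n,q in dict(carton=(.09,.115,.515,.05,.06),tray=(.036,.056,.51,-.06,.07),bottle=(.05,.08,.475,-.105,.04),tumbler=(.09,.12,.65,.145,.08)).items():
    c,wh,a=rect(*q);print(n,c,wh,a,'disp',D(c).round(4))
E
```

```text
house [ 0.62704852 -0.06267865] [215.2 146.4] 76.13031005859375
th -13.86968994140625 origin [ 0.48724707 -0.02815976]
carton [0.51357178 0.04847733] [35.4 63.8] 72.47443389892578 disp [0.0072 0.0807]
tray [ 0.51368738 -0.04260161] [94.9 56.5] 70.74070739746094 disp [ 0.0291 -0.0077]
bottle [ 0.47295866 -0.12198218] [37.2 43.1] 40.10090255737305 disp [ 0.0086 -0.0945]
tumbler [0.64237622 0.14023764] [82.6 74.2] 5.710593223571777 disp [0.1102 0.2007]
```

Fits:
- The dispenser origin is about (0.487, -0.028), yaw -13.9°.
- The carton is at dispenser (0.007, 0.081), and the tray face is about 50 mm out.
- The tool's x is already along the dispenser's +x, and its y along -y.

The gripper body starts only 66 mm above the fingertips. So I'll push the tray with the jaws along dispenser x and open. That puts the front finger well ahead of the body, clear of the button and carton.

I'll travel high first.

```bash
cat > st.py <<'E'
import numpy as np,sys
from plant import r
th=np.radians(-13.87);R=np.array([[np.cos(th),-np.sin(th)],[np.sin(th),np.cos(th)]]);o=np.array([.4872,-.0282])
s=r.get_state();p=s['tcp_pos']
print('t',round(s['time_s'],2),'disp',(R.T@(p[:2]-o)).round(4),'tipz',round(p[2]-.011,4),'rot',s['eef_rot'].round(1),'F_disp',(R.T@s['contact_force'][:2]).round(1),s['contact_force'][2].round(1),'w',round(s['gripper_width'],4))
E
python3 -m inch '[{"x":1,"y":1},{"x":1,"y":1},{"x":1,"y":1},{"x":1,"y":1},{"x":1,"y":1}]' 1 40
python3 st.py
python3 -m inch '[{"x":1,"y":1},{"x":1,"y":1},{"x":1,"y":1},{"x":1,"y":1},{"x":1,"y":1}]'
python3 st.py
```

```text
t 0.1 disp [-0.4772  0.5852] tipz 0.2257 rot [179.9  -0.  -14.1] F_disp [-0.2 -0.5] -0.5 w 0.0879
t 0.1 disp [-0.4772  0.5852] tipz 0.2257 rot [179.9  -0.  -14.1] F_disp [-0.2 -0.5] -0.5 w 0.0879validation failed for argument at $[0]...
validation failed for argument at $[0]...
```

```bash
python3 -m inch '[{"x":1,"y":1,"z":0,"yaw":0},{"x":1,"y":1,"z":0,"yaw":0},{"x":1,"y":1,"z":0,"yaw":0},{"x":1,"y":1,"z":0,"yaw":0},{"x":1,"y":1,"z":0,"yaw":0}]' 1 40
python3 st.py
```

```text
time_s: 0.52
tcp_pos: [0.2541, 0.501, 0.2316]
eef_rot: [179.5, -0.1, -13.7]
contact_force: [1.1, -0.5, 0.1]
gripper_width: 0.0876
t 0.52 disp [-0.3532  0.4579] tipz 0.2206 rot [ 1.795e+02 -1.000e-01 -1.370e+01] F_disp [ 1.2 -0.2] 0.1 w 0.0876
```

```bash
python3 -m inch '[{"x":1,"y":1,"z":0,"yaw":0},{"x":1,"y":1,"z":0,"yaw":0},{"x":1,"y":1,"z":0,"yaw":0},{"x":1,"y":1,"z":0,"yaw":0},{"x":1,"y":1,"z":0,"yaw":0}]' >/dev/null
python3 -m inch '[{"x":1,"y":1,"z":0,"yaw":0},{"x":1,"y":1,"z":0,"yaw":0},{"x":1,"y":1,"z":0,"yaw":0},{"x":1,"y":1,"z":0,"yaw":0},{"x":0.5,"y":1,"z":0,"yaw":0}]' >/dev/null
python3 st.py
python3 -m inch '[{"x":0,"y":1,"z":0,"yaw":1},{"x":0,"y":1,"z":0,"yaw":1},{"x":0,"y":1,"z":0,"yaw":1},{"x":0,"y":1,"z":0,"yaw":1},{"x":0,"y":1,"z":0,"yaw":1}]' >/dev/null
python3 st.py
```

```text
t 1.35 disp [-0.1059  0.192 ] tipz 0.2214 rot [179.4   0.  -13.6] F_disp [0.2 0.4] 0.3 w 0.0873
t 1.77 disp [-0.1216  0.0609] tipz 0.2209 rot [179.2  -0.2 -34.6] F_disp [ 0.6 -0.3] 0.5 w 0.0875
```

```bash
python3 -m inch '[{"x":0,"y":0,"z":0,"yaw":1},{"x":0,"y":0,"z":0,"yaw":1},{"x":0,"y":0,"z":0,"yaw":1},{"x":0,"y":0,"z":0,"yaw":1},{"x":0,"y":0,"z":0,"yaw":1}]' >/dev/null
python3 -m inch '[{"x":0,"y":0,"z":0,"yaw":1},{"x":0,"y":0,"z":0,"yaw":1},{"x":0,"y":0,"z":0,"yaw":1},{"x":0,"y":0,"z":0,"yaw":1},{"x":0,"y":0,"z":0,"yaw":1}]' >/dev/null
python3 -m inch '[{"x":0,"y":0,"z":0,"yaw":1},{"x":0,"y":0,"z":0,"yaw":1},{"x":0,"y":0,"z":0,"yaw":1},{"x":0,"y":0,"z":0,"yaw":1},{"x":0,"y":0,"z":0,"yaw":1}]' >/dev/null
python3 st.py
python3 -m inch '[{"x":1,"y":0,"z":0,"yaw":1},{"x":1,"y":-0.6,"z":0,"yaw":1},{"x":0.7,"y":-0.6,"z":0,"yaw":0},{"x":0,"y":-0.6,"z":0,"yaw":0},{"x":0,"y":0,"z":0,"yaw":0}]' >/dev/null
python3 st.py
```

```text
t 3.02 disp [-0.1271  0.052 ] tipz 0.2184 rot [179.5  -0.8 -98.1] F_disp [-1.1  0.2] -0.2 w 0.0876
t 3.43 disp [-0.0795 -0.0188] tipz 0.2188 rot [ 179.6   -0.9 -106.6] F_disp [0.2 0.4] -0.2 w 0.0877
```

Run:
```python
from h import *
import st
im,d=grab('wrist'); cv2.imwrite('pics/wrist1.png',im[...,::-1])
im,W=cloud('wrist'); q=(W[...,:2]-st.o)@st.R; z=W[...,2]
def box(n,lo,hi,x,y):
    m=(z>lo)&(z<hi)&(q[...,0]>x[0])&(q[...,0]<x[1])&(q[...,1]>y[0])&(q[...,1]<y[1])
    if m.sum()<20: print(n,m.sum());return
    a=q[m];print(n,m.sum(),'pct2/98',np.percentile(a,[2,50,98],axis=0).round(4).tolist(), cv2.minAreaRect(a.astype(np.float32)))
box('tray',.036,.05,(-.03,.07),(-.06,.06))
box('carton',.094,.11,(-.05,.07),(.04,.13))
box('house',.068,.082,(.06,.25),(-.15,.15))
```

```text
t 3.43 disp [-0.0795 -0.0188] tipz 0.2188 rot [ 179.6   -0.9 -106.6] F_disp [0.2 0.4] -0.2 w 0.0877
tray 844 pct2/98 [[0.0119, -0.0401], [0.016, -0.0063], [0.0667, 0.0355]] ((0.041113585233688354, 0.00172356516122818), (0.05864303186535835, 0.08592972904443741), 0.5804755687713623)
carton 955 pct2/98 [[-0.0238, 0.0772], [-0.0024, 0.0871], [0.0216, 0.0961]] ((0.0007883142679929733, 0.08663062751293182), (0.020341167226433754, 0.04997428506612778), 88.23812103271484)
house 15943 pct2/98 [[0.0757, -0.1011], [0.1227, -0.0557], [0.2033, 0.028]] ((0.14101317524909973, -0.02388480305671692), (0.13561898469924927, 0.15963314473628998), 1.0275962352752686)
```

View pics/wrist1.png

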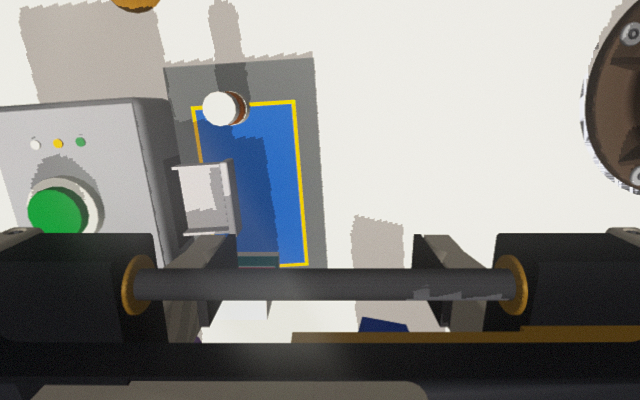

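The wrist view shows the tray panel at (230,200), with its face at dispenser x≈0.012, y -40 to +36 mm. Nothing sits beneath the fingers on the y≈0 line. I'll descend with the front finger behind the panel.

```bash
python3 -m inch '[{"x":-0.5,"y":0,"z":1,"yaw":-0.7},{"x":0,"y":0,"z":1,"yaw":0},{"x":0,"y":0,"z":1,"yaw":0},{"x":0,"y":0,"z":1,"yaw":0},{"x":0,"y":0,"z":1,"yaw":0}]' >/dev/null
python3 st.py
python3 -m inch '[{"x":0,"y":0,"z":0.8,"yaw":0},{"x":0,"y":0,"z":0.8,"yaw":0},{"x":0,"y":0,"z":0.6,"yaw":0},{"x":0,"y":0,"z":0,"yaw":0}]' >/dev/null
python3 st.py
```

```text
t 3.9 disp [-0.0794 -0.0054] tipz 0.0943 rot [-179.9   -0.4 -103.7] F_disp [0.2 0.8] -0.7 w 0.0877
t 4.23 disp [-0.0846 -0.007 ] tipz 0.0331 rot [ 179.7   -0.7 -103.6] F_disp [-1.2 -0.2] -0.1 w 0.0874
```

```bash
python3 -m inch '[{"x":0,"y":-0.4,"z":0,"yaw":0},{"x":0,"y":-0.4,"z":0,"yaw":0},{"x":0,"y":-0.4,"z":0,"yaw":0},{"x":0,"y":-0.4,"z":0,"yaw":0}]' >/dev/null
python3 st.py
python3 -m inch '[{"x":0,"y":-0.4,"z":0,"yaw":0},{"x":0,"y":-0.4,"z":0,"yaw":0},{"x":0,"y":-0.4,"z":0,"yaw":0}]' >/dev/null
python3 st.py
python3 - <<'E'
from h import *
a,_=grab('wrist');b,_=grab('side')
b=cv2.resize(b[110:280,240:440],(640,544))
cv2.imwrite('pics/push1.png',b[...,::-1])
E
```

```text
t 4.57 disp [-0.0428 -0.0059] tipz 0.0349 rot [ 179.7   -0.7 -103.4] F_disp [-1.6  0.2] -1.2 w 0.0877
t 4.82 disp [-0.0091 -0.0058] tipz 0.0359 rot [ 179.7   -0.6 -103.5] F_disp [-1.9  1. ] -1.1 w 0.0874
```

View pics/push1.png

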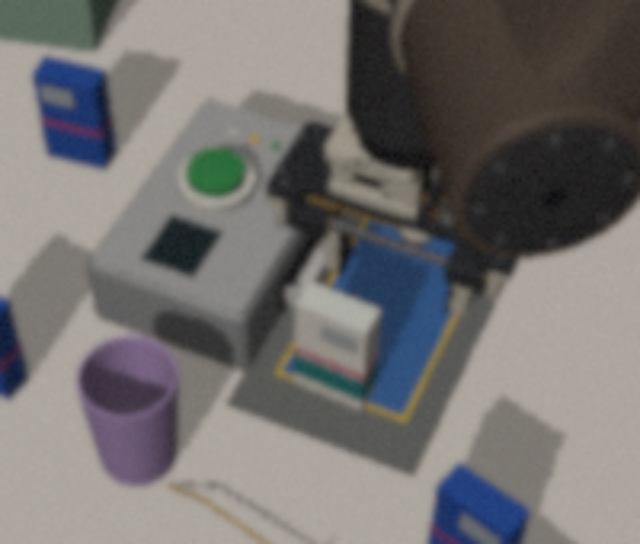

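The finger is pushing the tray, which is mostly in, and the carton still stands at (335,340). I'll carry on in small steps until the stop shows in the force.

```bash
python3 -m inch '[{"x":0,"y":-0.2,"z":0.1,"yaw":0},{"x":0,"y":-0.2,"z":0.05,"yaw":0}]' >/dev/null
python3 st.py
python3 -m inch '[{"x":0,"y":-0.15,"z":0,"yaw":0},{"x":0,"y":0,"z":0,"yaw":0}]' >/dev/null
python3 st.py
python3 -m inch '[{"x":0,"y":-0.15,"z":0,"yaw":0},{"x":0,"y":0,"z":0,"yaw":0}]' >/dev/null
python3 st.py
```

```text
t 5.08 disp [ 0.0022 -0.0059] tipz 0.0321 rot [ 179.8   -0.6 -103.6] F_disp [-1.4  0.9] 2.4 w 0.0875
t 5.25 disp [ 0.0042 -0.0066] tipz 0.0312 rot [ 179.5   -0.7 -103.6] F_disp [ 0.2 -0.2] 0.9 w 0.0878
t 5.42 disp [ 0.0039 -0.0078] tipz 0.0303 rot [ 179.1   -0.8 -103.6] F_disp [-0.1  0.4] -0.2 w 0.0876
```

```bash
for i in 1; do python3 -m inch '[{"x":0,"y":-0.25,"z":-0.05,"yaw":0},{"x":0,"y":-0.25,"z":-0.05,"yaw":0}]' >/dev/null; done
python3 st.py
python3 -m inch '[{"x":0,"y":-0.25,"z":0,"yaw":0}]' >/dev/null
python3 st.py
python3 -m inch '[{"x":0,"y":-0.25,"z":0,"yaw":0}]' >/dev/null
python3 st.py
```

```text
t 5.58 disp [ 0.0051 -0.0095] tipz 0.0305 rot [ 178.    -1.  -103.7] F_disp [-35.9  17.2] 22.8 w 0.0871
t 5.67 disp [ 0.005  -0.0104] tipz 0.0297 rot [ 177.4   -1.2 -103.7] F_disp [-29.1   8.8] 22.6 w 0.0876
t 5.75 disp [ 0.0049 -0.0115] tipz 0.0289 rot [ 176.8   -1.3 -103.7] F_disp [-28.8  10. ] 21.0 w 0.0871
```

There's a hard stop at about 30 N. I'll back off and check the tray.

```bash
python3 -m inch '[{"x":0,"y":0.5,"z":0,"yaw":0},{"x":0,"y":0.8,"z":0,"yaw":0},{"x":0,"y":0.8,"z":0,"yaw":0}]' >/dev/null
python3 st.py
python3 -m inch '[{"x":0,"y":0,"z":-1,"yaw":0},{"x":0,"y":0,"z":-1,"yaw":0},{"x":0,"y":0,"z":-1,"yaw":0},{"x":0,"y":0,"z":-1,"yaw":0},{"x":0,"y":0,"z":-1,"yaw":0}]' >/dev/null
python3 -m inch '[{"x":-1,"y":0.5,"z":-1,"yaw":0},{"x":-1,"y":0.5,"z":0,"yaw":0},{"x":-1,"y":0,"z":0,"yaw":0}]' -1 >/dev/null
python3 - <<'E'
from h import *
import st
im,d=grab('wrist'); cv2.imwrite('pics/wrist2.png',im[...,::-1])
for n in ['wrist','side','scene']:
    if n!='wrist': grab(n)
    im,W=cloud(n); q=(W[...,:2]-st.o)@st.R; z=W[...,2]
    for nm,lo,hi,x,y in [('tray',.030,.05,(-.03,.072),(-.045,.045)),('carton',.094,.11,(-.05,.07),(.04,.13)),('house',.068,.08,(.06,.25),(-.15,.15)),('button',.084,.11,(.12,.2),(-.04,.04))]:
        m=(z>lo)&(z<hi)&(q[...,0]>x[0])&(q[...,0]<x[1])&(q[...,1]>y[0])&(q[...,1]<y[1])
        if m.sum()>20: a=q[m];print(n,nm,m.sum(),np.percentile(a,[2,50,98],axis=0).round(4).tolist(),'z',np.median(z[m]).round(4), [np.round(v,4) for v in cv2.minAreaRect(a.astype(np.float32))])
E
```

```text
t 6.0 disp [-0.0464 -0.0104] tipz 0.0317 rot [ 176.8   -1.3 -103.6] F_disp [-0.4  0.9] 0.2 w 0.0876
t 6.67 disp [-0.065   0.0669] tipz 0.1901 rot [ 177.    -1.2 -103.8] F_disp [-0.2 -0.2] -0.6 w 0.0727
wrist tray 1939 [[0.062, -0.0401], [0.066, -0.0007], [0.0719, 0.0412]] z 0.0434 [array([ 0.0667, -0.0001]), array([0.0105, 0.0897]), np.float64(0.0172)]
wrist carton 2340 [[-0.0238, 0.071], [0.0066, 0.081], [0.0326, 0.0952]] z 0.1018 [array([0.005 , 0.0839]), array([0.0257, 0.0585]), np.float64(87.6185)]
wrist house 27079 [[0.0752, -0.0744], [0.1146, 0.0189], [0.1793, 0.0929]] z 0.0742 [array([0.1329, 0.0131]), array([0.1211, 0.1818]), np.float64(0.6653)]
wrist button 3626 [[0.1246, -0.0367], [0.1391, -0.0082], [0.1571, 0.0185]] z 0.0929 [array([ 0.1406, -0.0067]), array([0.0623, 0.0388]), np.float64(77.8693)]
side tray 112 [[0.0638, -0.0354], [0.0664, 0.0073], [0.0717, 0.0405]] z 0.0425 [array([0.0677, 0.0008]), array([0.0802, 0.0081]), np.float64(89.78)]
side carton 263 [[-0.0214, 0.0726], [0.0063, 0.0878], [0.0345, 0.0995]] z 0.1014 [array([0.0071, 0.0855]), array([0.0281, 0.0586]), np.float64(87.5)]
side house 2538 [[0.078, -0.0902], [0.139, 0.0319], [0.2075, 0.1029]] z 0.0739 [array([0.1438, 0.0034]), array([0.1382, 0.2073]), np.float64(0.9005)]
side button 296 [[0.1265, -0.0295], [0.1522, -0.0019], [0.1773, 0.0214]] z 0.0933 [array([ 0.153 , -0.0048]), array([0.0591, 0.0561]), np.float64(21.641)]
scene carton 118 [[-0.0207, 0.0716], [0.0139, 0.0853], [0.0381, 0.0963]] z 0.1014 [array([0.009 , 0.0845]), array([0.0259, 0.0682]), np.float64(85.6575)]
scene house 1796 [[0.0826, -0.0973], [0.1591, 0.0192], [0.2135, 0.1004]] z 0.0737 [array([1.48e-01, 1.00e-04]), array([0.1428, 0.2113]), np.float64(0.2991)]
scene button 210 [[0.136, -0.0325], [0.1642, -0.0066], [0.1856, 0.016]] z 0.0925 [array([ 0.1615, -0.0086]), array([0.0558, 0.0586]), np.float64(33.6845)]
```

View pics/wrist2.png

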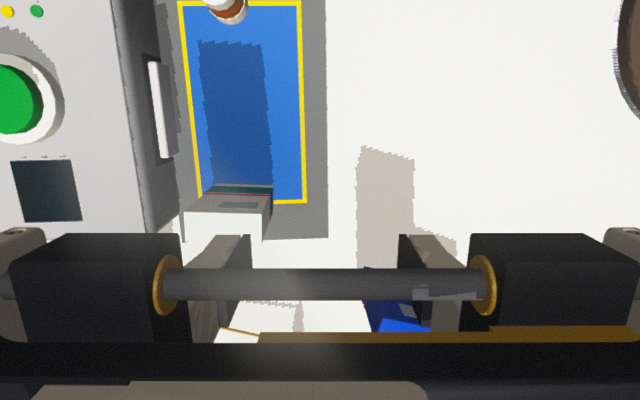

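The wrist view shows the tray panel (160,110) flush with the housing: face at x≈0.063, 2–3 mm panel-to-housing gap as at home. The carton (230,210) still stands, top centre at dispenser (0.006, 0.0845), outer face at y≈0.097. Next I move beyond its outer face with the gripper shut, then down.

```bash
python3 -m inch '[{"x":-0.95,"y":0,"z":0,"yaw":0},{"x":-0.95,"y":-0.9,"z":0,"yaw":0},{"x":-0.95,"y":-0.9,"z":0,"yaw":0},{"x":0,"y":-0.9,"z":0,"yaw":0},{"x":0,"y":0,"z":0,"yaw":0}]' -1 >/dev/null
python3 st.py
python3 -m inch '[{"x":0,"y":0,"z":0.8,"yaw":0},{"x":0,"y":0,"z":0.8,"yaw":0},{"x":0,"y":0,"z":0,"yaw":0}]' >/dev/null
python3 st.py
```

```text
t 7.23 disp [0.006  0.1406] tipz 0.1839 rot [ 177.1   -1.2 -103.5] F_disp [0.3 0.5] 0.2 w 0.0279
t 7.48 disp [0.0063 0.1386] tipz 0.142 rot [ 177.1   -1.2 -103.6] F_disp [-0. -0.] 0.0 w 0.008
```

```bash
python3 -m inch '[{"x":0,"y":0,"z":0.8,"yaw":0},{"x":0,"y":0,"z":0.8,"yaw":0},{"x":0,"y":0,"z":0.5,"yaw":0},{"x":0,"y":0,"z":0,"yaw":0}]' >/dev/null
python3 st.py
python3 -m inch '[{"x":0.4,"y":0,"z":0,"yaw":0},{"x":0.4,"y":0,"z":0,"yaw":0},{"x":0.4,"y":0,"z":0,"yaw":0}]' >/dev/null
python3 st.py
```

```text
t 7.82 disp [0.0048 0.1353] tipz 0.0899 rot [ 177.2   -1.3 -103.7] F_disp [-0.8 -0.1] 0.4 w 0.0004
t 8.07 disp [0.0059 0.1043] tipz 0.0928 rot [ 177.3   -1.3 -103.6] F_disp [-0.5 -0. ] -0.3 w 0.0003
```

```bash
python3 -m inch '[{"x":0.35,"y":0,"z":0.15,"yaw":0},{"x":0.35,"y":0,"z":0.1,"yaw":0},{"x":0.35,"y":0,"z":0.05,"yaw":0}]' >/dev/null
python3 st.py
python3 - <<'E'
from h import *
b,_=grab('side'); b=cv2.resize(b[110:280,240:440],(640,544)); cv2.imwrite('pics/tip1.png',b[...,::-1])
E
```

```text
t 8.32 disp [0.0068 0.0748] tipz 0.0883 rot [ 177.5   -1.1 -103.6] F_disp [-0.3  0.7] -0.1 w 0.0005
```

View pics/tip1.png

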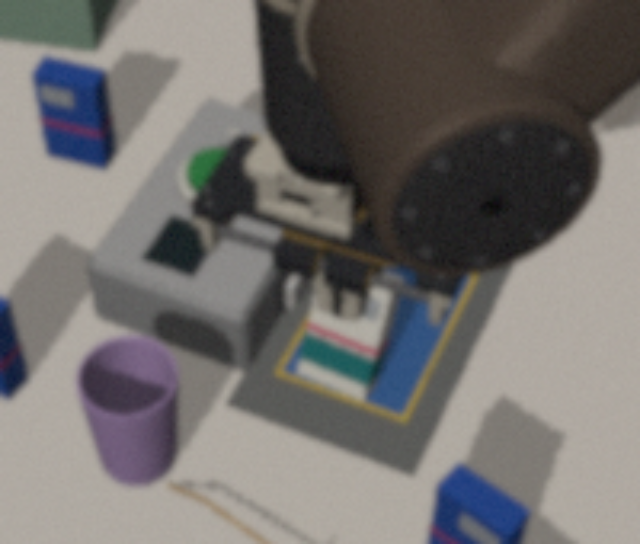

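The carton is tipping towards the centre; its face shows at (345,330) and its foot is at the rectangle's edge. I'll nudge a little more and let it fall.

```bash
python3 -m inch '[{"x":0.35,"y":0,"z":0,"yaw":0},{"x":0.2,"y":0,"z":0,"yaw":0},{"x":0,"y":0,"z":0,"yaw":0},{"x":0,"y":0,"z":0,"yaw":0}]' >/dev/null
python3 st.py
python3 -m inch '[{"x":0,"y":0,"z":-1,"yaw":0},{"x":0,"y":0,"z":-1,"yaw":0},{"x":-1,"y":0.5,"z":-1,"yaw":0},{"x":-1,"y":1,"z":-1,"yaw":0},{"x":-1,"y":1,"z":0,"yaw":0}]' >/dev/null
python3 -m inch '[{"x":0,"y":1,"z":0,"yaw":0},{"x":0,"y":0,"z":0,"yaw":0},{"x":0,"y":0,"z":0,"yaw":0}]' >/dev/null
python3 - <<'E'
from h import *
import st
for n in ['wrist','side','scene']:
    im,_=grab(n)
    if n=='wrist': cv2.imwrite('pics/wrist3.png',im[...,::-1])
    im,W=cloud(n); q=(W[...,:2]-st.o)@st.R; z=W[...,2]
    for nm,lo,hi,x,y in [('tray',.036,.05,(-.03,.072),(-.045,.045)),('carton',.02,.036,(-.06,.055),(-.07,.12)),('button',.084,.11,(.12,.2),(-.04,.04)),('bottle',.05,.08,(-.03,.05),(-.12,-.06))]:
        m=(z>lo)&(z<hi)&(q[...,0]>x[0])&(q[...,0]<x[1])&(q[...,1]>y[0])&(q[...,1]<y[1])
        if m.sum()>20: a=q[m];print(n,nm,m.sum(),np.percentile(a,[2,50,98],axis=0).round(4).tolist(),'z',np.percentile(z[m],[5,50,95]).round(4), [np.round(v,4) for v in cv2.minAreaRect(a.astype(np.float32))])
E
```

```text
t 8.7 disp [0.0064 0.0564] tipz 0.0888 rot [ 177.4   -1.1 -103.8] F_disp [0.3 0.2] 0.5 w 0.0005
t 9.37 disp [-0.0788  0.138 ] tipz 0.1957 rot [ 177.4   -1.  -103.8] F_disp [0.8 1.5] -0.5 w 0.0006
wrist tray 1388 [[0.0621, -0.0149], [0.0669, 0.0119], [0.0718, 0.0423]] z [0.0378 0.0438 0.0483] [array([0.0667, 0.0138]), array([0.0624, 0.0106]), np.float64(89.9777)]
wrist carton 7571 [[-0.0266, -0.0187], [0.0017, 0.0227], [0.0304, 0.0685]] z [0.0277 0.0292 0.0305] [array([0.0026, 0.0236]), array([0.0936, 0.0593]), np.float64(87.8667)]
wrist button 588 [[0.1237, -0.0037], [0.1322, 0.0049], [0.1415, 0.0178]] z [0.0841 0.0851 0.0905] [array([0.1327, 0.0085]), array([0.0309, 0.0113]), np.float64(58.9496)]
side tray 76 [[0.0638, -0.0364], [0.0669, 0.0105], [0.0714, 0.04]] z [0.0375 0.043  0.0455] [array([0.0676, 0.0016]), array([0.008 , 0.0809]), np.float64(0.3961)]
side carton 593 [[-0.0236, -0.0078], [0.0059, 0.0379], [0.0326, 0.0718]] z [0.0248 0.029  0.0318] [array([0.0045, 0.0311]), array([0.0843, 0.0591]), np.float64(87.311)]
side button 297 [[0.1275, -0.0288], [0.1523, -0.0026], [0.1807, 0.0179]] z [0.0845 0.0932 0.0964] [array([ 0.1535, -0.0056]), array([0.0591, 0.056 ]), np.float64(28.512)]
scene carton 233 [[-0.0237, -0.0267], [-0.0048, 0.0224], [0.0154, 0.0697]] z [0.0253 0.029  0.0321] [array([-0.0029,  0.0205]), array([0.1002, 0.0456]), np.float64(85.2671)]
scene button 207 [[0.1358, -0.034], [0.1648, -0.0071], [0.1861, 0.0168]] z [0.0849 0.0928 0.0966] [array([ 0.1611, -0.0085]), array([0.0552, 0.0601]), np.float64(6.8955)]
scene bottle 79 [[-0.0024, -0.1058], [0.0165, -0.0894], [0.0291, -0.0775]] z [0.0518 0.0632 0.0668] [array([ 0.0142, -0.0916]), array([0.0388, 0.0288]), np.float64(3.4383)]
```

View pics/wrist3.png

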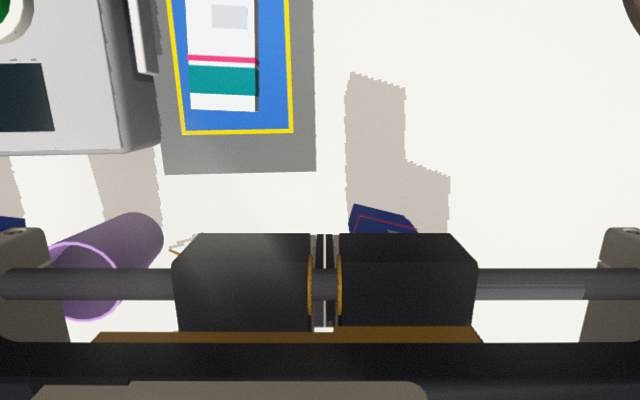

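The carton lies flat, with its top face at z=29 mm as expected. It spans x -27…+34 mm and y -27…+72 mm, all inside the rectangle. The tray panel hasn't moved, the button is up and the gripper is clear, so I'm handing in.

```bash
python3 -c "
from plant import r
print(r.get_state()['contact_force'],r.close_job())"
```

```text
the job is handed in; nothing more can be done
[-0.87793625  0.19342629 -0.15769767] None
```

The tray is home and the carton lies flat inside the yellow rectangle. I handed the job in at about 9.5 s on the robot's clock; `close_job` gives no verdict.

**What I did:** I pushed the tray in with the back of one open finger until it hit the hard stop, which read about 36 N along x and 46 N in all. I then shut the gripper and pushed the standing carton near its top, so it fell towards the rectangle's centre. After that I lifted the arm clear.

**Last checks:**

| Item | Measured | Expected |
|---|---|---|
| Tray front face | about x = 62–64 mm | 64 mm when home |
| Carton top face | z = 29 mm | 29 mm lying on a broad face |
| Carton extent, x | -27 to +34 mm | within ±55 mm |
| Carton extent, y | -27 to +72 mm | within ±95 mm |
| Button top | about 93 mm, the same as before the carton was tipped | unchanged |

- **Bottle:** it was about 6 mm from my first fit, at (14, -92) mm against (9, -95) mm. That is within camera error, and nothing touched it.
- **Not re-measured:** I did not measure the tumbler, bell, saucer or glasses again. The arm showed no contact apart from the tray push.
- **Disagreement:** the cameras differ by up to about 7 mm on the carton's x position, which is well inside the margin.
- **Tool tilt:** pressing against the tray stop left the tool tilted by about 3°, with no effect on the rest of the job.

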